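# Screw down the rotor lid nut

### The job

Two centrifuge rotors stand on the lab bench, each with a flat clear lid and a round knurled nut on top. The nut of the larger rotor is only part-way down its thread: turn it clockwise (seen from above) until it stops tight against the lid, then let go. Do not touch the smaller rotor.

Things in the scene. Friction and masses are not known exactly. Their poses are not given: they have to be found in the camera images.
- nut (a joint): screw angle of the large rotor's nut, rad: grows when turned clockwise seen from above; 1.35 = hard stop, tight on the lid. It starts between 0.05 and 0.55, so 0.8 to 1.3 rad remain: one grasp does it. The nut sinks 2 mm per rad. Thread friction about 0.08 N m keeps it where it is left; a grip of 30 to 60 N turns it, and past the stop the fingers just slip round it.
- nut_grip (a point): point on the vertical axis of the large rotor's nut, at the height to grip it: 26 mm above the nut's underside, 12 mm below its top; moves with it. The nut is a round black knurled knob, 40 mm in diameter, 38 mm tall, to be grasped across any diameter. A steel stud, 14 mm in diameter, shows through its top, ending at most 24 mm above this point.
- large_rotor: grey metal rotor, 150 mm in diameter, fixed on a grey bench stand, left or right on the bench; carries the nut. Its flat clear lid, over a ring of 18 white tubes, 143 mm in diameter, has its top 83 mm above the bench; the tight nut sits on it, the loose one stands 1.6 to 2.6 mm clear. Origin: centre of its underside on the bench, z up.
- small_rotor: the other rotor, to be left alone: same look but empty, 92 mm in diameter, lid top 62 mm above the bench, with a knurled nut 28 mm in diameter whose stud ends 98 mm above the bench. Fixed on its stand. Origin: centre of its underside on the bench, z up.
There are look-alikes about, which are no part of the job. Leave any green, orange or turquoise look-alike of the large_rotor alone.

How it is judged:
By the outcome, as a careful person would: the job done as asked, in the order asked, and still so for the second after the job is handed in, with the robot touching nothing.
It also fails if it takes over 32 s, if anything falls off the work surface, if the arm or the gripper's body presses on something with over 40 N, if the wrist force passes 120 N, or if a joint passes its speed limit or range.

### The arm

A 6-joint arm with a two-finger parallel gripper is mounted at the origin on the work surface. World frame = base frame: x ahead of the robot, y to its left, z up, the work surface at z = 0. Lengths are in m, angles in degrees, forces in N, time in s.
With the tool pointing down it reaches from about 0.3 to 0.75 m from the base axis. Payload 8.5 kg.
Tool frame: the origin (TCP) lies on the centre line of the jaws, within the pads' length; the fingertips stand 11 mm ahead of it and the grasp point (between the pads) lies 8 mm behind it; x points along the fingers, y is the direction in which the jaws open and shut, and the axes are right-handed (so a half turn about x gives the same grasp; the last joint's range is limited). The gripper opens to 85 mm and grips with 20 to 120 N. Pads are 22 mm wide; open, the fingers measure 114 mm over their backs; the gripper's body (76 mm by 85 mm) begins 54 mm behind the grasp point. The pads swing forward as they close: fully open they stand 13 mm farther back than shut.
Start: joints at [55.216, 21.807, 74.336, -0, 83.858, -12.336], TCP at [0.21, 0.508, 0.242] pointing down, gripper open.
Joint ranges: [-178.18, 178.18], [-50.72, 133.34], [12.68, 142.11], [-81.47, 261.47], [9.98, 163.14], [-165.26, 165.26]. Speed limits (degrees/s): [136.94, 136.94, 180, 180, 180, 180].

### API

Orientations are given as a 3x3 rotation matrix whose columns are the frame's x, y, z axes.
In Python, from rig import env gives the robot as it stands.
- The arm moves only by the tool carry_out, never from a script. Its argument "motion" is a list that holds one entry, the list of rows, each a list of 7 numbers: the shift along the tool's x, y, z in cm, then the turn, a rotation vector about the tool's x, y, z in rad, then the finger opening in cm, from 0 to 8.54. A call has 1 to 5 rows; each row is the pose to reach, as a shift and turn from the pose commanded when the call began, along the tool's axes at that moment; what a row does not reach only later rows make up. A row lasts 1/12 s, in which the tool goes at most 41.7 mm and 7.16 degrees, less where a joint would pass 70% of its speed; a pose out of reach is approached as far as the arm can. A call with a gripper value outside its range is refused whole. The fingers move at their own pace and stop on an object; "grip_force" is the grip in N (left out, the last holds). Time passes only in rows, so rows that repeat a pose let the fingers close. It gives the time, the measured TCP pose, the force and the opening at its end, in the units of the state.
- env.observe(): the state, without advancing time (a new reading comes with each control period).
- env.get_image(name): name is "scene" or "top" or "wrist"; returns a dict with "image" (400x640x3 uint8, red, green, blue), "fov_y" (degrees; the focal length in pixels is half the picture's height over the tangent of half this angle, whatever the lens; pixels are square), "cx", "cy" (the principal point, pixels), "R" (3x3) and "t" (3): a world point X has camera coordinates R X + t. Camera axes: x right, y down, z forward; pixel columns grow to the right and rows downward; lengths in m; the calibration is good to about 2 mm. The wrist camera is an equidistant fisheye: a pixel r from the principal point sees the ray r / f radians off the axis. A picture is of the moment at which its call begins. There is no depth.
- env.close_job(): hands the job in, once; it reports no verdict.
The state is a dict: "time_s": time; "q": joint angles; "qvel": joint speeds; "joint_efforts": joint torques, N m; "position": TCP position; "tool_rot": TCP orientation; "ft_force": force on the tool from outside, world axes, zero at the start; "wrist_torque": the same for the moment, N m; "grip_width": finger opening in m.
Only numpy, scipy, OpenCV 4.12 (cv2) and the standard library are available. Lean on these libraries where they do the work, as an engineer would, in place of code of your own. Each camera call takes 0.05 s, during which the arm holds its last target. There are 200 camera calls.

## Working session

There is one attempt and no reset: what is moved stays moved. The work goes in short steps, Python scripts to look and compute and a tool call to move; the robot and the scene stay as the last step left them, time stands still between calls to the robot, and variables do not carry over. Pictures are saved under pics/ and viewed, on a budget of 10 in all, crops included, one or two more only if the job needs it, and the job is handed in when it is done.

Besides the shell and the picture viewer there is one more tool, called after "Request:" by a JSON object that holds its "name" and its "arguments". carry_out: Moves the arm, as the interface text tells. Its arguments: {"type":"object","properties":{"motion":{"type":"array","items":{"type":"array","items":{"type":"array","items":{"type":"number"}}}},"grip_force":{"type":"number"}},"required":["motion"]}

```bash
mkdir -p pics; cat > h.py <<'E'
import numpy as np,cv2
from rig import env
def shot(n,f):
    d=env.get_image(n); cv2.imwrite('pics/'+f,d['image'][:,:,::-1]); np.save('pics/'+f+'.npy',{k:d[k] for k in d if k!='image'},allow_pickle=True); return d
def ray(d,u,v,fish=False):
    f=200/np.tan(np.radians(d['fov_y'])/2); R=np.array(d['R']);t=np.array(d['t'])
    x,y=(u-d['cx']),(v-d['cy'])
    if fish:
        r=np.hypot(x,y);a=r/f; c=np.array([x/r*np.sin(a),y/r*np.sin(a),np.cos(a)])
    else: c=np.array([x/f,y/f,1])
    return -R.T@t, R.T@c
def atz(d,u,v,z,fish=False):
    o,r=ray(d,u,v,fish); return o+r*(z-o[2])/r[2]
def proj(d,X,fish=False):
    f=200/np.tan(np.radians(d['fov_y'])/2); c=np.array(d['R'])@X+np.array(d['t'])
    if fish:
        r=np.hypot(c[0],c[1]);a=np.arctan2(r,c[2]);return d['cx']+f*a*c[0]/r,d['cy']+f*a*c[1]/r
    return d['cx']+f*c[0]/c[2],d['cy']+f*c[1]/c[2]
def load(f): return np.load('pics/'+f+'.npy',allow_pickle=True).item()
E
python3 - <<'E'
from h import *
a=shot('top','t1.png');b=shot('scene','s1.png')
cv2.imwrite('pics/both.png',cv2.resize(np.vstack([a['image'],b['image']])[:,:,::-1],None,fx=.75,fy=.75,interpolation=cv2.INTER_AREA))
for d in(a,b): print(-np.array(d['R']).T@d['t'],d['fov_y'])
print(env.observe())
E
```

```text
[ 0.34776703 -0.06919617  0.89851979] 53.68823623584214
[1.05764111 0.18280966 0.75964675] 49.26739678402749
{'time_s': 0.1, 'q': array([ 5.52153962e+01,  2.18386511e+01,  7.43794085e+01,  6.74435547e-04,
        8.38573173e+01, -1.23335983e+01]), 'qvel': array([ 0.00401427,  0.00708458, -0.20252369,  0.01546628,  0.1240991 ,
       -0.0866708 ]), 'joint_efforts': array([ 3.56832003e-03, -4.49221444e+01, -2.31656134e+01, -1.25059837e-04,
        3.68745197e-03,  2.50263128e-05]), 'position': array([0.20987992, 0.50811815, 0.24176515]), 'tool_rot': array([[-7.60138686e-04,  3.81893954e-01,  9.24205838e-01],
       [-1.07380881e-03,  9.24205260e-01, -3.81894598e-01],
       [-9.99999135e-01, -1.28271323e-03, -2.92443080e-04]]), 'ft_force': array([ 1.35385291,  0.14084741, -0.451778  ]), 'wrist_torque': array([0.05777127, 0.01893804, 0.01570867]), 'grip_width': 0.08564889453772796}
```

View pics/both.png

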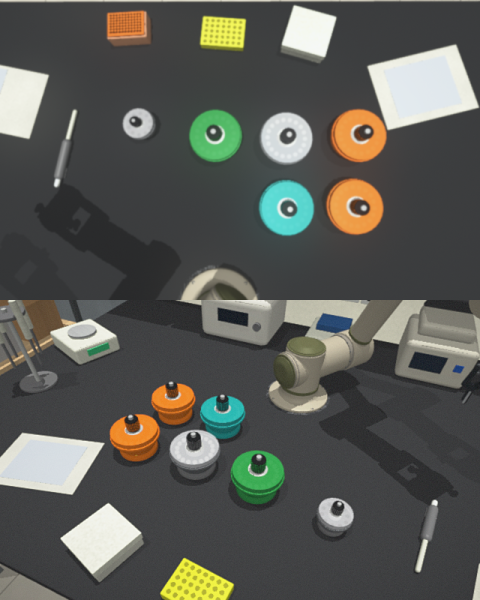

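The top view (half-scale positions) shows these candidates:
- grey rotor with a ring of white tubes at (286,138)
- green at (215,135)
- orange at (358,135) and (355,207)
- turquoise at (286,208)
- small grey rotor at (139,123)

Only the grey one with the tubes fits the description. I'll confirm it in an enlarged crop.

```bash
python3 - <<'E'
from h import *
a=cv2.imread('pics/t1.png')[140:225,335:425];b=cv2.imread('pics/s1.png')[160:250,210:310]
cv2.imwrite('pics/c1.png',np.hstack([cv2.resize(a,(400,378),interpolation=2),cv2.resize(b,(400,360),interpolation=2)[:378].copy() if 0 else cv2.resize(b,(400,378),interpolation=2)]))
d=load('t1.png')
for z in(.083,.125): print(atz(d,381,184,z))
E
```

```text
[ 0.4807326  -0.18408086  0.083     ]
[ 0.47388476 -0.17816419  0.125     ]
```

View pics/c1.png

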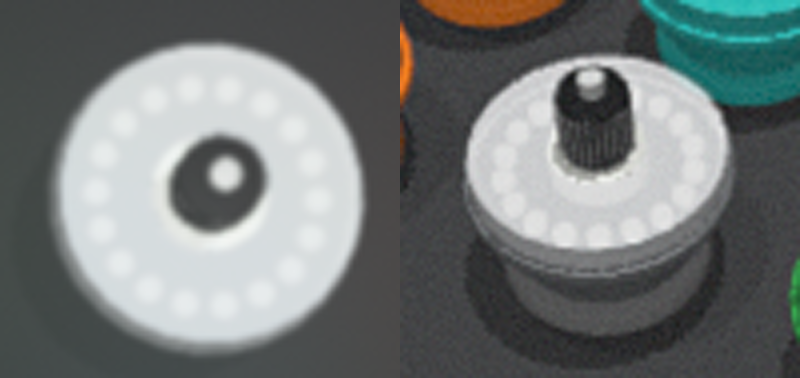

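The crop confirms it: a grey rotor with 18 white tubes, black nut and steel stud. In the crop the lid centre is at about (209,197) and the stud at (226,173); in the scene view the stud is at (591,84).

```bash
python3 - <<'E'
from h import *
d=load('t1.png');s=load('s1.png')
p=(335+226/4.444,140+173/4.447);q=(210+191/4,160+84/4.2)
(o1,r1),(o2,r2)=ray(d,*p),ray(s,*q)
M=np.c_[r1,-r2];k=np.linalg.lstsq(M,o2-o1,rcond=None)[0];print(o1+k[0]*r1,o2+k[1]*r2)
print('stud .132',atz(d,*p,.132),atz(s,*q,.132))
print('lid',atz(d,335+209/4.444,140+197/4.447,.083))
im=cv2.imread('pics/t1.png').astype(int);hsv=cv2.cvtColor(im.astype('uint8'),cv2.COLOR_BGR2HSV)
m=((hsv[...,2]>150)&(hsv[...,1]<40)).astype('uint8');m[:, :340]=0;m[:,425:]=0;m[:140]=0;m[230:]=0
c=max(cv2.findContours(m,0,1)[0],key=cv2.contourArea);e=cv2.fitEllipse(cv2.convexHull(c));print(e,atz(d,*e[0],.083))
for n,u,v in(('green',287,180),('or',472,180),('or2',470,275),('tq',382,277)):print(n,atz(d,u,v,.083))
E
```

```text
[ 0.4838056  -0.18756946  0.12703766] [ 0.48293834 -0.18537336  0.12654777]
stud .132 [ 0.48293057 -0.18680806  0.132     ] [ 0.48788766 -0.18220258  0.132     ]
lid [ 0.48011271 -0.18621448  0.083     ]
((381.7862548828125, 183.43084716796875), (67.12543487548828, 68.86241912841797), 120.03302001953125) [ 0.48194407 -0.18573117  0.083     ]
green [0.48807793 0.01233824 0.083     ]
or [ 0.49025846 -0.37301592  0.083     ]
or2 [ 0.29601294 -0.36076745  0.083     ]
tq [ 0.29036977 -0.1837654   0.083     ]
```

Two measurements agree: the nut axis is at about (0.483, -0.186), lid top at 0.083 and stud top near 0.13, which fits the given sizes. Next I travel over at a safe height.

Request:
{"name": "carry_out", "arguments": {"motion": [[[0, -2, 1.9, 0, 0, 0, 8.5], [0, -5, 4.8, 0, 0, 0, 8.5], [0, -8, 7.7, 0, 0, 0, 8.5], [0, -11, 10.6, 0, 0, 0, 8.5], [0, -14, 13.5, 0, 0, 0, 8.5]]]}}

```text
time_s: 0.52
position: [0.2812, 0.3258, 0.2421]
tool_rot: [[-0.0, 0.381, 0.925], [-0.0, 0.925, -0.381], [-1.0, -0.0, -0.0]]
ft_force: [1.5, 0.4, 0.3]
grip_width: 0.085
```

Request:
{"name": "carry_out", "arguments": {"motion": [[[0, -3, 2.85, 0, 0, 0, 8.5], [0, -6, 5.7, 0, 0, 0, 8.5], [0, -9, 8.6, 0, 0, 0, 8.5], [0, -12, 11.5, 0, 0, 0, 8.5], [0, -15, 14.4, 0, 0, 0, 8.5]]]}}

```text
time_s: 0.93
position: [0.357, 0.1322, 0.2423]
tool_rot: [[0.0, 0.382, 0.924], [0.0, 0.924, -0.382], [-1.0, 0.0, -0.0]]
ft_force: [1.6, 0.7, 0.5]
grip_width: 0.0854
```

Request:
{"name": "carry_out", "arguments": {"motion": [[[0, -3, 2.85, 0, 0, 0, 8.5], [0, -6, 5.7, 0, 0, 0, 8.5], [0, -9, 8.6, 0, 0, 0, 8.5], [0, -12, 11.5, 0, 0, 0, 8.5], [0, -15, 14.4, 0, 0, 0, 8.5]]]}}

```text
time_s: 1.35
position: [0.4328, -0.0615, 0.2422]
tool_rot: [[-0.0, 0.382, 0.924], [0.0, 0.924, -0.382], [-1.0, 0.0, -0.0]]
ft_force: [1.2, 0.7, 0.1]
grip_width: 0.0848
```

Request:
{"name": "carry_out", "arguments": {"motion": [[[0, -2.5, 2.4, 0.08, 0, 0, 8.5], [0, -5, 4.8, 0.17, 0, 0, 8.5], [0, -7, 6.9, 0.26, 0, 0, 8.5], [0, -8.7, 8.5, 0.35, 0, 0, 8.5], [0, -9.6, 9.4, 0.44, 0, 0, 8.5]]]}}

```text
time_s: 1.77
position: [0.4834, -0.1865, 0.2416]
tool_rot: [[-0.001, 0.743, 0.669], [0.0, 0.669, -0.743], [-1.0, -0.0, -0.001]]
ft_force: [-0.9, 1.1, 0.3]
grip_width: 0.0848
```

Request:
{"name": "carry_out", "arguments": {"motion": [[[0, 0, 0, 0.08, 0, 0, 8.5], [0, 0, 0, 0.16, 0, 0, 8.5], [0, 0, 0, 0.24, 0, 0, 8.5], [0, 0, 0, 0.32, 0, 0, 8.5], [0, 0, 0, 0.32, 0, 0, 8.5]]]}}

```text
time_s: 2.18
position: [0.4828, -0.1839, 0.242]
tool_rot: [[-0.001, 0.915, 0.404], [0.0, 0.404, -0.915], [-1.0, -0.0, -0.001]]
ft_force: [-0.2, 0.6, -0.4]
grip_width: 0.0849
```

```bash
python3 - <<'E'
from h import *
a=shot('wrist','w1.png');o=env.observe();print(o['position'],o['q'],o['tool_rot'].round(3),o['ft_force'])
for X in([.483,-.186,.131],[.483,-.186,.085]):
    print(proj(a,np.array(X),True))
print(a['fov_y'],-np.array(a['R']).T@a['t'])
cv2.imwrite('pics/w1v.png',a['image'][:,:,::-1])
E
```

```text
[ 0.48283852 -0.18388981  0.24204126] [-3.39936907e+01  1.84876950e+01  7.95330351e+01 -1.66302116e-03
  8.20205195e+01 -5.80849794e+01] [[-0.001  0.913  0.408]
 [ 0.     0.408 -0.913]
 [-1.    -0.    -0.001]] [-1.00326664 -0.49919277 -0.49648745]
(np.float64(319.2981130619718), np.float64(197.22141677804464))
(np.float64(319.2583114020614), np.float64(183.31446778525608))
65.70646984690485 [ 0.45275368 -0.11814197  0.37458152]
```

View pics/w1v.png

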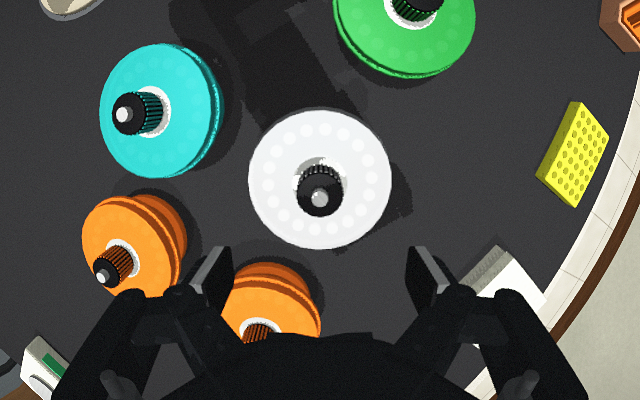

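The wrist view shows the target centred: stud at (320,197) against a predicted (319,197), with the lid around (320,180). Next I refine with a lid and stud fit.

```bash
python3 - <<'E'
from h import *
from scipy.optimize import least_squares
a=load('w1.png');im=cv2.imread('pics/w1.png')
m=((im.min(2)>185)).astype('uint8');m[:, :235]=0;m[:,405:]=0;m[:95]=0;m[255:]=0
c=cv2.convexHull(max(cv2.findContours(m,0,1)[0],key=cv2.contourArea))[:,0].astype(float)
P=np.array([atz(a,u,v,.083,True) for u,v in c])[:,:2]
s=least_squares(lambda p:np.hypot(*(P-p[:2]).T)-p[2],[.48,-.18,.07],loss='soft_l1',f_scale=.001);print('lid',s.x)
g=im[188:208,310:330].min(2);w=g>110;y,x=np.nonzero(w);u,v=310+x.mean(),188+y.mean();print(u,v,w.sum())
for z in(.127,.131,.135):print(z,atz(a,u,v,z,True))
E
```

```text
lid [ 0.48325803 -0.18649111  0.07051932]
319.2511210762332 198.21076233183857 223
0.127 [ 0.48381086 -0.18792155  0.127     ]
0.131 [ 0.48330909 -0.18679417  0.131     ]
0.135 [ 0.48280732 -0.18566679  0.135     ]
```

Request:
{"name": "carry_out", "arguments": {"motion": [[[1.5, -0.05, 0.15, 0, 0, 0, 8.5], [4, -0.1, 0.25, 0, 0, 0, 8.5], [6.5, -0.1, 0.25, 0, 0, 0, 8.5], [8.5, -0.1, 0.25, 0, 0, 0, 8.5], [9, -0.1, 0.25, 0, 0, 0, 8.5]]]}}

```text
time_s: 2.65
position: [0.4818, -0.1858, 0.1494]
tool_rot: [[-0.005, 0.912, 0.409], [0.003, 0.409, -0.912], [-1.0, -0.003, -0.005]]
ft_force: [0.1, 1.4, 1.0]
grip_width: 0.0849
```

Request:
{"name": "carry_out", "arguments": {"motion": [[[1, 0, 0, 0, 0, 0, 8.5], [2, 0, 0, 0, 0, 0, 8.5], [3.2, 0, 0, 0, 0, 0, 8.5], [4.2, 0, 0, 0, 0, 0, 8.5], [4.8, 0, 0, 0, 0, 0, 8.5]]]}}

```text
time_s: 3.07
position: [0.4831, -0.1866, 0.1041]
tool_rot: [[-0.0, 0.913, 0.408], [0.0, 0.408, -0.913], [-1.0, -0.0, -0.0]]
ft_force: [-0.4, -0.1, -0.7]
grip_width: 0.0852
```

```bash
python3 - <<'E'
from h import *
a=shot('wrist','w2.png');b=shot('scene','s2.png');o=env.observe();print(o['position'],o['tool_rot'].round(3),o['ft_force'])
print(proj(b,np.array([.483,-.186,.1])))
c=b['image'][130:250,190:330]
cv2.imwrite('pics/w2v.png',np.vstack([a['image'][60:400,100:540],cv2.resize(c,(440,260))])[:,:,::-1])
E
```

```text
[ 0.48298288 -0.18659078  0.10414137] [[-0.001  0.913  0.408]
 [ 0.001  0.408 -0.913]
 [-1.    -0.    -0.001]] [ 0.8410273  -0.58270064 -0.33642192]
(np.float64(258.45930353915486), np.float64(188.9247809437155))
```

View pics/w2v.png

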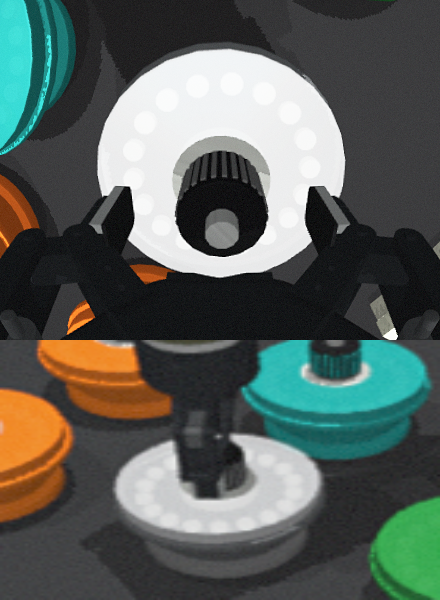

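The nut stands centred between the jaws: stud at x≈222, jaw faces at 132 and 307, with clearance above the lid. Closing.

Request:
{"name": "carry_out", "arguments": {"motion": [[[0, 0, 0, 0, 0, 0, 3.5], [0, 0, 0, 0, 0, 0, 3.5], [0, 0, 0, 0, 0, 0, 3.5], [0, 0, 0, 0, 0, 0, 3.5], [0, 0, 0, 0, 0, 0, 3.5]]], "grip_force": 45}}

```text
time_s: 3.58
position: [0.4839, -0.1865, 0.1053]
tool_rot: [[0.003, 0.913, 0.407], [-0.0, 0.407, -0.913], [-1.0, 0.002, 0.001]]
ft_force: [2.8, 2.5, 4.5]
grip_width: 0.0387
```

Request:
{"name": "carry_out", "arguments": {"motion": [[[0, 0, 0, 0, 0, 0, 3.5], [0, 0, 0, 0, 0, 0, 3.5], [0, 0, 0, 0, 0, 0, 3.5], [0, 0, 0, 0, 0, 0, 3.5], [0, 0, 0, 0, 0, 0, 3.5]]]}}

```text
time_s: 4.0
position: [0.4839, -0.1865, 0.1053]
tool_rot: [[0.003, 0.913, 0.407], [-0.001, 0.407, -0.913], [-1.0, 0.002, 0.002]]
ft_force: [3.3, 2.7, 5.9]
grip_width: 0.0389
```

```bash
python3 - <<'E'
from h import *
a=shot('wrist','w3.png');o=env.observe();print(o['position'],o['q'],o['ft_force'],o['wrist_torque'],o['grip_width'])
E
```

```text
[ 0.48392484 -0.18652998  0.10531991] [-3.42033949e+01  2.70333333e+01  9.12004681e+01  6.88777592e-02
  6.16199051e+01 -5.82530021e+01] [2.56434669 3.7634898  6.26234286] [ 0.5702852  -0.36446837  0.01975799] 0.038868212259854484
```

Gripped at about 39 mm on a 40 mm nut, with low forces. Turning clockwise (+x of the tool) while following the sink.

Request:
{"name": "carry_out", "arguments": {"motion": [[[0.01, 0, 0, 0.06, 0, 0, 3.5], [0.03, 0, 0, 0.14, 0, 0, 3.5], [0.05, 0, 0, 0.22, 0, 0, 3.5], [0.06, 0, 0, 0.3, 0, 0, 3.5], [0.08, 0, 0, 0.38, 0, 0, 3.5]]]}}

```text
time_s: 4.47
position: [0.4837, -0.1866, 0.1045]
tool_rot: [[0.002, 0.999, 0.035], [-0.001, 0.035, -0.999], [-1.0, 0.002, 0.001]]
ft_force: [0.3, 3.3, 7.7]
grip_width: 0.0389
```

Request:
{"name": "carry_out", "arguments": {"motion": [[[0.01, 0, 0, 0.08, 0, 0, 3.5], [0.03, 0, 0, 0.16, 0, 0, 3.5], [0.05, 0, 0, 0.24, 0, 0, 3.5], [0.06, 0, 0, 0.32, 0, 0, 3.5], [0.07, 0, 0, 0.36, 0, 0, 3.5]]]}}

```text
time_s: 4.88
position: [0.4835, -0.1865, 0.1038]
tool_rot: [[0.002, 0.948, -0.319], [-0.0, -0.319, -0.948], [-1.0, 0.002, -0.0]]
ft_force: [-0.1, 3.1, 8.1]
grip_width: 0.0387
```

```bash
python3 - <<'E'
from h import *
a=shot('wrist','w4.png');o=env.observe();print(o['position'],o['q'],o['ft_force'],o['wrist_torque'],o['grip_width'])
x=cv2.imread('pics/w3.png')[120:340,200:440];y=a['image'][120:340,200:440,::-1]
cv2.imwrite('pics/w34.png',cv2.resize(np.hstack([x,y]),(800,367),interpolation=2))
E
```

```text
[ 0.4834512  -0.18650253  0.1037913 ] [-3.42154854e+01  2.71403732e+01  9.13296347e+01  3.27247704e-02
  6.14452452e+01 -1.55699785e+01] [-0.67801094  2.92009795  6.93746267] [ 0.53094517  0.02795276 -0.10254738] 0.03876850581483195
```

View pics/w34.png

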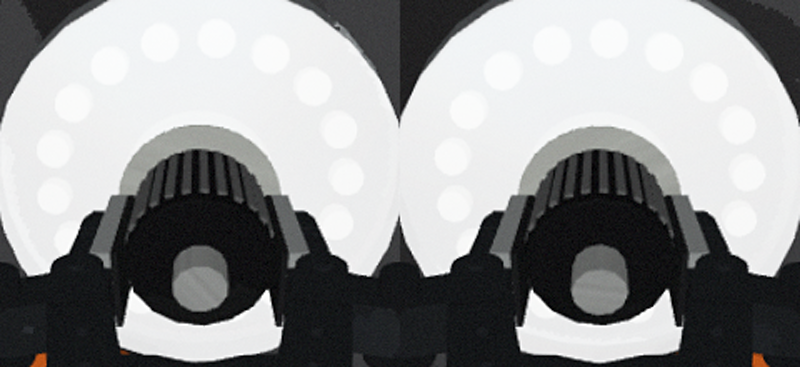

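The knurl pattern sits the same way relative to the jaws in both frames, so the nut turns with the fingers. The moment of -0.10 N m matches thread friction. I'll continue until the torque jumps.

Request:
{"name": "carry_out", "arguments": {"motion": [[[0.01, 0, 0, 0.04, 0, 0, 3.5], [0.02, 0, 0, 0.08, 0, 0, 3.5], [0.02, 0, 0, 0.12, 0, 0, 3.5], [0.03, 0, 0, 0.16, 0, 0, 3.5], [0.04, 0, 0, 0.2, 0, 0, 3.5]]]}}

```text
time_s: 5.35
position: [0.4833, -0.1865, 0.1034]
tool_rot: [[0.001, 0.867, -0.498], [-0.001, -0.498, -0.867], [-1.0, 0.001, 0.0]]
ft_force: [-4.9, -4.0, 8.6]
grip_width: 0.0385
```

```bash
python3 - <<'E'
from h import *
o=env.observe();print(o['position'],o['q'][5],o['ft_force'],o['wrist_torque'],o['grip_width'])
E
```

```text
[ 0.48330859 -0.18654487  0.1034334 ] -4.351153673746693 [-4.90990247 -3.97595719  8.63112848] [-0.86780405  1.0546295   0.98121295] 0.038547823661818366
```

Request:
{"name": "carry_out", "arguments": {"motion": [[[0.01, 0, 0, 0.04, 0, 0, 3.5], [0.02, 0, 0, 0.08, 0, 0, 3.5], [0.02, 0, 0, 0.12, 0, 0, 3.5], [0.03, 0, 0, 0.16, 0, 0, 3.5], [0.04, 0, 0, 0.2, 0, 0, 3.5]]]}}

```text
time_s: 5.77
position: [0.4826, -0.1872, 0.1031]
tool_rot: [[-0.001, 0.752, -0.659], [-0.002, -0.659, -0.752], [-1.0, 0.001, 0.002]]
ft_force: [-7.0, -2.2, 11.8]
grip_width: 0.039
```

```bash
python3 - <<'E'
from h import *
a=shot('wrist','w5.png')
o=env.observe();print(o['position'],o['q'][5],o['ft_force'],o['wrist_torque'],o['grip_width'])
E
```

```text
[ 0.48282953 -0.18696826  0.10315217] 7.240016966532952 [-5.17199425 -0.54677549  9.28797322] [-0.10429273  0.78995958  0.60120127] 0.03878632976053093
```

The moment jumped to about +1 N m at roughly 0.9 rad of turn, which looks like the stop. I'll turn past the largest possible remainder (1.3 rad) to be sure.

Request:
{"name": "carry_out", "arguments": {"motion": [[[0, 0, 0, 0.06, 0, 0, 3.5], [0, 0, 0, 0.12, 0, 0, 3.5], [0, 0, 0, 0.18, 0, 0, 3.5], [0, 0, 0, 0.24, 0, 0, 3.5], [0, 0, 0, 0.3, 0, 0, 3.5]]]}}

```text
time_s: 6.23
position: [0.4827, -0.1865, 0.1028]
tool_rot: [[-0.001, 0.522, -0.853], [-0.001, -0.853, -0.522], [-1.0, 0.0, 0.001]]
ft_force: [1.4, 4.8, 6.6]
grip_width: 0.0386
```

```bash
python3 - <<'E'
from h import *
a=shot('wrist','w6.png');o=env.observe();print(o['position'],o['q'][5],o['ft_force'],o['wrist_torque'],o['grip_width'])
x=cv2.imread('pics/w5.png')[120:340,200:440];y=a['image'][120:340,200:440,::-1]
cv2.imwrite('pics/w56.png',cv2.resize(np.hstack([x,y]),(800,367),interpolation=2))
E
```

```text
[ 0.48297429 -0.18636025  0.10277555] 24.55332683070906 [-2.01760221  2.29462671  6.54079739] [0.35695186 0.35901183 0.79054785] 0.03869304916643903
```

View pics/w56.png

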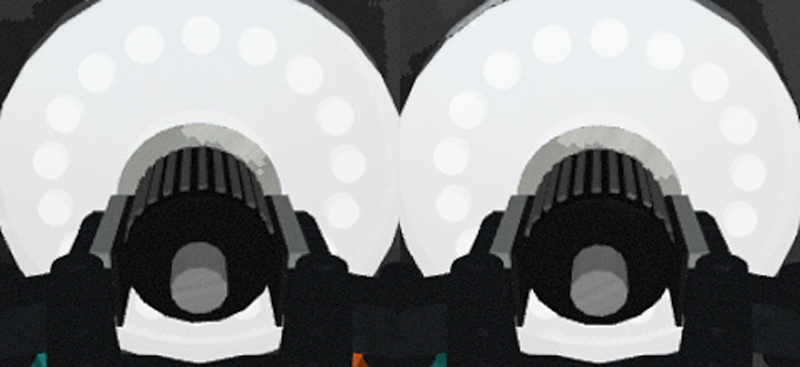

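A steady slip moment of +0.8 N m over a total turn of 1.44 rad means the nut is at its stop. Opening the fingers and retreating upward.

Request:
{"name": "carry_out", "arguments": {"motion": [[[0, 0, 0, 0, 0, 0, 6], [0, 0, 0, 0, 0, 0, 8.5], [0, 0, 0, 0, 0, 0, 8.5], [0, 0, 0, 0, 0, 0, 8.5], [0, 0, 0, 0, 0, 0, 8.5]]]}}

```text
time_s: 6.7
position: [0.483, -0.1867, 0.102]
tool_rot: [[-0.0, 0.523, -0.853], [0.0, -0.853, -0.523], [-1.0, -0.0, 0.0]]
ft_force: [-0.1, 0.4, 0.1]
grip_width: 0.0849
```

Request:
{"name": "carry_out", "arguments": {"motion": [[[-1, 0, 0, 0, 0, 0, 8.5], [-3, 0, 0, 0, 0, 0, 8.5], [-6, 0, 0, 0, 0, 0, 8.5], [-9, 0, 0, 0, 0, 0, 8.5], [-12, 0, 0, 0, 0, 0, 8.5]]]}}

```text
time_s: 7.12
position: [0.4828, -0.1865, 0.2233]
tool_rot: [[-0.0, 0.523, -0.853], [0.0, -0.853, -0.523], [-1.0, -0.0, 0.0]]
ft_force: [0.7, -0.1, -0.1]
grip_width: 0.085
```

Request:
{"name": "carry_out", "arguments": {"motion": [[[-1.5, 0, 0, 0, 0, 0, 8.5], [-2, 0, 0, 0, 0, 0, 8.5], [-2, 0, 0, 0, 0, 0, 8.5], [-2, 0, 0, 0, 0, 0, 8.5], [-2, 0, 0, 0, 0, 0, 8.5]]]}}

```text
time_s: 7.53
position: [0.4826, -0.1864, 0.2404]
tool_rot: [[-0.003, 0.522, -0.853], [0.002, -0.853, -0.522], [-1.0, -0.003, 0.001]]
ft_force: [-0.7, 1.1, -0.7]
grip_width: 0.0847
```

```bash
python3 - <<'E'
from h import *
a=shot('wrist','w7.png');b=shot('scene','s7.png');o=env.observe();print(o['time_s'],o['position'],o['ft_force'],o['wrist_torque'],o['grip_width'])
s1=cv2.imread('pics/s1.png')[160:250,210:310];s7=b['image'][160:250,210:310,::-1]
z=lambda i:cv2.resize(i,(400,300),interpolation=2)
cv2.imwrite('pics/f.png',np.vstack([np.hstack([z(s1),z(s7)]),np.hstack([z(cv2.imread('pics/w1.png')[100:260,240:400]),z(a['image'][100:260,240:400,::-1])])]))
E
```

```text
7.6333 [ 0.48274557 -0.18646606  0.240759  ] [0.52664362 0.03772778 0.36863358] [-0.01438635 -0.02509626  0.00575045] 0.08515868067587876
```

View pics/f.png

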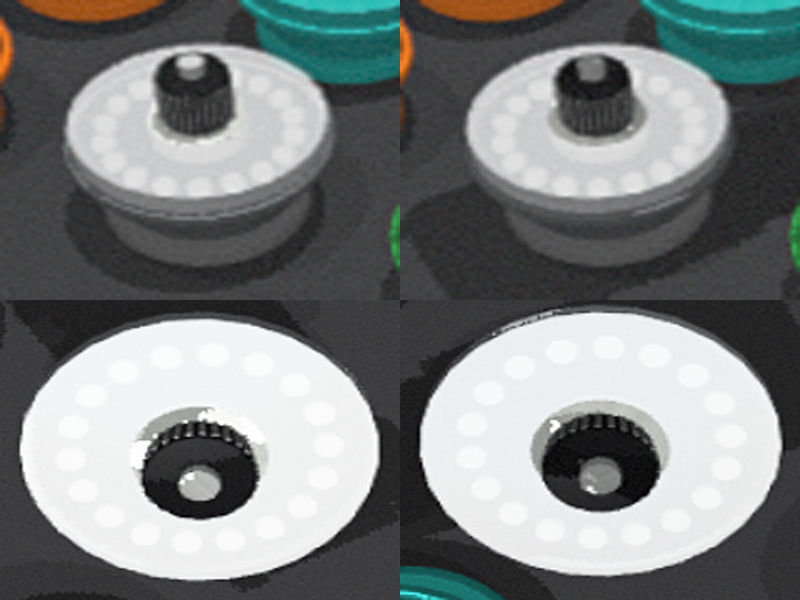

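In the final pictures the nut sits slightly lower (its top at row ~54 against ~51 before) and more of the stud shows. The arm is clear and the force is about 0.

```bash
python3 -c "
from rig import env
print(env.close_job())"
```

```text
the job is handed in; nothing more can be done
None
```

I turned the large rotor's nut clockwise to its stop, let go, and handed the job in at about 7.6 s. I picked the grey rotor with the 18 white tubes, gripped its nut at 45 N, turned the gripper 1.44 rad and retreated 14 cm straight up.

- **At the stop:** the moment stayed low (magnitude about 0.1 N m) for the first 0.74 rad. It then rose to between 0.6 and 1.0 N m and stayed there to the end, which fits a nut at its stop with the fingers slipping round it. The turn also exceeds the 1.3 rad that could have remained.
- **Turning with the fingers:** the knurl pattern stayed still relative to the jaws until the stop. After that the pattern repeats too closely to show slip on its own.
- **Final view:** the nut looks slightly lower on the lid, by only about one pixel in the scene camera, so this agrees but proves little by itself. The gripper is open, the force is near zero, and the arm never went near the small rotor.

No check failed. The first moment reading, -0.10 N m while turning, had the opposite sign to the later ones; I put that down to small sensor offsets.

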